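Lock the sample turntable with its pin

ROBOT

A 6-joint arm with a two-finger parallel gripper is mounted at the origin on a cart in front of the work surface, level with it; the furniture and walls round the work are solid. World frame = base frame: x ahead of the robot, y to its left, z up, the work surface at z = 0. Lengths are in m, angles in rad, forces in N, time in s.
With the tool pointing down it reaches from about 0.2 to 0.875 m from the base axis. Payload 3.4 kg.
Tool frame: the origin (TCP) lies between the finger pads; the fingertips stand 25 mm ahead of it and the grasp point (between the pads) lies 6 mm ahead of it (r.nose_length is the z of the fingertips in the tool frame, in m); z points along the fingers, y is the line along which they close (so a half turn about z gives the same grasp; the last joint's range is limited). The gripper opens to 94 mm and grips with 3 to 60 N. Pads are 16 mm wide; open, the fingers measure 119 mm over their backs; the gripper's body (75 mm by 177 mm) begins 78 mm behind the grasp point.
Start: joints at [-1.448, 0.276, 1.505, -0, 1.361, -0.121], TCP at [0.139, -0.558, 0.207] pointing down, gripper open.
Joint ranges: [-2.89, 2.89], [-0.75, 2.08], [0.22, 2.7], [-1.18, 4.32], [0.11, 2.71], [-2.7, 2.7]. Speed limits (rad/s): [2.57, 2.57, 3.14, 3.14, 3.14, 3.14].

INTERFACE

Orientations are given as a unit quaternion [w, x, y, z].
In Python, from plant import r, gripper_to, inverse_kinematics, vision, models, telemetry gives the robot as it stands. Calls block until the motion is done:
- r.move_to(position, orientation): joint-space move of the TCP to a pose.
- r.move_l(position, rot=None, vel=0.15, guard=None): straight line of the TCP; rot=None keeps the orientation; vel is the mean speed in m/s. With guard (N) it stops when the force on the tool has changed by that much, and returns True; else False.
- r.movej(angles): joint-space move.
- gripper_to(opening, f_grip=None): finger opening in m; f_grip is the grip in N (None keeps the last); returns when the fingers have stopped.
- r.hold(seconds).
- inverse_kinematics(position, orientation): joint angles nearest the present ones, or None.
- vision.snapshot(name): name is "scene" or "top"; returns the picture (384x512x3 uint8, red, green, blue); there is no depth.
- vision.get_calibration(name): a dict with "fx", "fy", "cx", "cy" (pixels), "D" ([k1, k2, p1, p2, k3] as OpenCV has them; the pictures are not rectified), "position" and "orientation" of the camera in the world. Camera axes: x right, y down, z forward; pixel columns grow to the right and rows downward; lengths in m; the calibration is good to about 2 mm. A picture is of the moment at which its call begins. get_calibration takes no time and is no camera call.
A pose or a line that the arm cannot do raises r.PlanningError and nothing moves.
- r.sign_off(): hands the job in; it is judged then, once.
Trained networks look in the newest picture that a camera, given by its name, has taken for a name from the list of things; names that differ only in an ending like _2 or _b are one class to them, and where a whole thing is asked for, a point or a joint stands for the part that bears it (a point fixed in the world has none). Each returns a list of dicts, best first, with "score" (0 to 1); they miss things now and then, are a little off and sometimes report something else, mostly with a low value. They report only what shows in the picture. A call takes as long as a camera call. They do not tell look-alikes from the thing itself.
- models.boxes_of(thing, camera): "at" ([x, y, z] in m, in world coordinates, good to about 4 mm: the middle of the surface that is visible of it).
- models.regions_of(thing, camera): "pixels" (384x512 bool, what is visible of it).
- models.mark_of(thing, camera): "at" ([x, y, z] in m, in world coordinates, good to about 4 mm: a listed point, or the origin of a listed thing).
Readings, each from a call of its own:
- telemetry.current_t(): time.
- telemetry.current_joints(): joint angles.
- telemetry.current_dq(): joint speeds.
- telemetry.current_joint_efforts(): joint torques, N m.
- telemetry.current_ee_pos(): TCP position.
- telemetry.current_tool_rot(): TCP orientation.
- telemetry.current_wrist_force(): force on the tool from outside, world axes, zero at the start.
- telemetry.current_torque(): the same for the moment, N m.
- telemetry.current_opening(): finger opening in m.
- telemetry.current_finger_force(): force on a finger pad.
Only numpy, scipy, OpenCV 4.12 (cv2) and the standard library are available. Lean on these libraries where they do the work, as an engineer would, in place of code of your own. Each camera call takes 0.05 s, during which the arm holds its last target. There are 200 camera calls.

TASK

Lock the sample turntable for transport: turn it by its upright post until one of the two holes in its ring comes under the steel lock pin that stands in the bridge and the pin drops in, then press the pin all the way down until its head sits flat on the bridge. Leave the glassware and the other things round it where they stand.

Things in the scene. Friction and masses are not known exactly. Their poses are not given: they have to be found in the camera images.
- lock_stand: Fixed stand of the turntable: grey base plate 215 x 180 x 12 mm. Origin: on the turntable's axis, at the worktop; z up. Its -x side carries the bridge: a 46 mm wide block from x = -122 (column, to -98) to -53 mm, over the turntable's rim, from z = 44 to 68 mm, with an upright bore of 15 mm at x = -76 mm, y = 0, in which the lock pin stands loosely.
- disc_centre (a point): Centre of the top of the turntable disc (aluminium, radius 56 mm, top 42 mm above the worktop; its dark round wells are no holes). It turns both ways with dry friction (about 5 N at the post) and stays where it is left. Turned slower than about 40 mm/s at the rim, a ring hole catches the pin, which drops 12 mm and stops the turntable. Stop pushing the post before the pin is pressed home.
- lower_bore (a point): Mouth of the bore in the block under the rim, in line with the bridge's bore, 28 mm above the worktop. A stiff friction plunger fills it, flush: the dropped pin rests on it; about 7 N on the pin pushes it down 14 mm to its stop and it stays there.
- ring_centre (a point): Flat steel 18-sided ring round the disc, radius 92 mm, 30 to 40 mm above the worktop. Two equal 17 mm through holes, 76 mm from the axis (use either), 60 degrees to either side of the direction opposite the post; but the ring is clamped to the disc up to 8 degrees off, differently every time (the pose does not show it): see or feel the pin drop. At the start no hole is under the pin.
- bridge_bore (a point): Centre of the mouth of the bore on top of the bridge, 68 mm above the worktop.
- post_top (a point): Top centre of the upright steel post on the turntable by which it is turned: 16 mm diameter, 45 mm from the axis, its top 96 mm above the worktop and 54 mm above the disc; it can be pushed with a fingertip from either side. At the start it is within 32 degrees of the side of the axis opposite the bridge.
- lock_pin: Loose steel lock pin, 66 mm long: shank 14 mm diameter, 54 mm long, with a chamfered nose; on top a flat round head 32 mm diameter, 12 mm thick. Origin: centre of the nose (lower end), z towards the head. It starts upright in the bridge, nose resting on the ring 40 mm above the worktop; dropped into a hole the nose is at 28 mm, fully home (head flat on the bridge) at 14 mm.
- pin_head (a point): Centre of the flat top of the pin's head: 106 mm above the worktop at the start, 94 mm after the drop, 80 mm when home.
- beaker: Bystander: glass beaker, 70 mm diameter, 86 mm high, on the worktop near the stand. Origin: centre of its underside.
- weighing_bottle: Bystander: glass weighing bottle with knob lid, 43 mm diameter, 48 mm high. Origin: centre of its underside.
- jar: Bystander: white plastic jar with a screw lid, 45 mm diameter, 62 mm high. Origin: centre of its underside.
- dish: Bystander: glass petri dish, 62 mm diameter, 13 mm high. Origin: centre of its underside.
- scoop_1: Bystander: plastic scoop lying flat, 172 mm long. Origin: centre of its underside.
Not all that is in view belongs to the job. Leave any black or brown look-alike of the lock_pin alone.

How it is judged:
By the outcome, as a careful person would: the job done as asked, in the order asked, and still so for the second after the job is handed in, with the robot touching nothing.
It also fails if it takes over 46 s, if anything falls off the work surface, if the arm or the gripper's body presses on something with over 40 N, if the wrist force passes 120 N, or if a joint passes its speed limit or range.

## Working session

There is one attempt and no reset: what is moved stays moved. The work goes in short steps, each a Python script; the robot and the scene stay as the last script left them, time stands still between calls to the robot, and variables do not carry over. Pictures are saved under pics/ and viewed, at most 10 in all, crops included, and the job is handed in when it is done.

```bash
mkdir -p pics; ls; python3 - <<'E'
from plant import r, gripper_to, inverse_kinematics, vision, models, telemetry
import cv2, numpy as np
for c in ["scene","top"]:
    im=vision.snapshot(c); cv2.imwrite(f"pics/{c}0.png",cv2.cvtColor(im,cv2.COLOR_RGB2BGR))
    k=vision.get_calibration(c); print(c,np.round(k["position"],3),np.round(k["orientation"],3),k["fx"])
    for n in ["lock_stand","disc_centre","ring_centre","bridge_bore","post_top","pin_head","lock_pin","beaker","weighing_bottle","jar","dish","scoop_1"]:
        print(c,n,[(np.round(d["at"],3).tolist(),round(d["score"],2)) for d in models.mark_of(n,c)][:3])
print(telemetry.current_t(),r.nose_length,telemetry.current_tool_rot())
E
```

```text
pics
scene [-0.029 -0.896  0.822] [-0.419  0.849 -0.287  0.144] 463.34198838048655
scene lock_stand [([0.544, -0.259, 0.001], 0.6)]
scene disc_centre [([0.543, -0.261, 0.044], 0.74)]
scene ring_centre [([0.545, -0.264, -0.003], 0.71), ([0.549, -0.264, 0.038], 0.67)]
scene bridge_bore [([0.472, -0.231, 0.063], 0.68)]
scene post_top [([0.575, -0.3, 0.099], 0.74)]
scene pin_head [([0.609, -0.488, 0.065], 0.68), ([0.479, -0.232, 0.105], 0.66)]
scene lock_pin [([0.452, -0.459, 0.002], 0.64), ([0.478, -0.234, 0.039], 0.57), ([0.609, -0.486, 0.001], 0.55)]
scene beaker [([0.648, -0.391, 0.001], 0.59), ([0.478, -0.23, 0.106], 0.23)]
scene weighing_bottle [([0.526, -0.402, 0.003], 0.93)]
scene jar [([0.412, -0.355, 0.002], 0.74)]
scene dish []
scene scoop_1 [([0.646, -0.396, 0.003], 0.61)]
top [ 0.383 -0.129  1.14 ] [-0.053  0.707 -0.704  0.051] 389.3145865414367
top lock_stand [([0.544, -0.263, -0.005], 0.97)]
top disc_centre [([0.55, -0.268, 0.04], 0.69)]
top ring_centre [([0.543, -0.258, 0.041], 0.97), ([0.4, -0.041, -0.003], 0.54)]
top bridge_bore [([0.478, -0.231, 0.066], 0.65)]
top post_top [([0.572, -0.298, 0.101], 0.96), ([0.528, -0.401, -0.005], 0.27)]
top pin_head [([0.474, -0.234, 0.106], 0.65), ([0.606, -0.488, 0.068], 0.5), ([0.448, -0.456, 0.068], 0.47)]
top lock_pin [([0.609, -0.486, 0.001], 0.7), ([0.453, -0.45, -0.002], 0.69), ([0.476, -0.232, 0.039], 0.44)]
top beaker [([0.645, -0.392, 0.0], 0.68), ([0.406, -0.358, -0.002], 0.54)]
top weighing_bottle [([0.547, -0.264, 0.042], 0.59), ([0.528, -0.401, -0.002], 0.52), ([0.512, 0.146, -0.0], 0.41)]
top jar [([0.409, -0.359, -0.003], 0.72)]
top dish [([0.513, 0.149, -0.0], 0.84)]
top scoop_1 [([0.402, -0.039, -0.001], 0.81), ([0.548, -0.265, 0.04], 0.45)]
1.3 0.025 [3.80825283e-05 9.92582302e-01 1.21574551e-01 9.85558659e-06]
```

```bash
python3 - <<'E'
import cv2
a=cv2.imread("pics/scene0.png");b=cv2.imread("pics/top0.png")
cv2.imwrite("pics/scene0b.png",cv2.resize(a,(800,600)));cv2.imwrite("pics/top0b.png",cv2.resize(b,(800,600)))
E
```

```text
(no output)
```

View pics/scene0b.png

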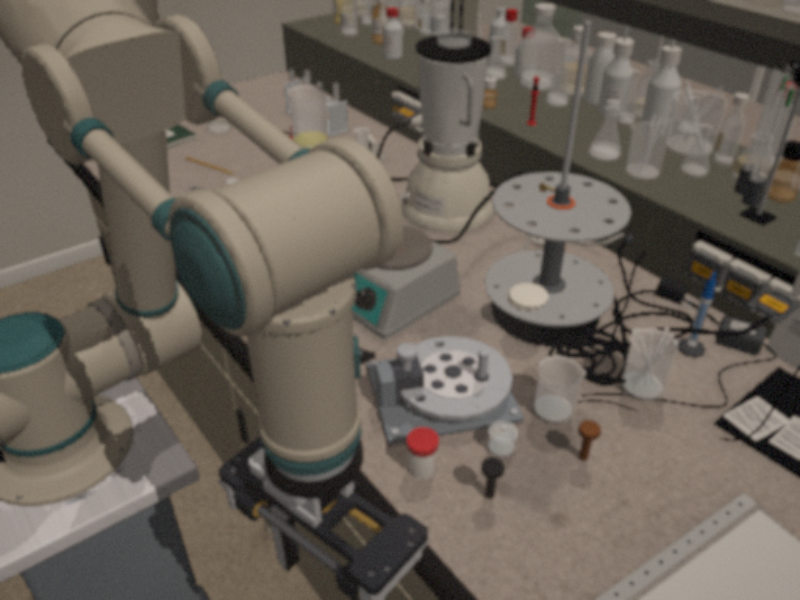

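View pics/top0b.png

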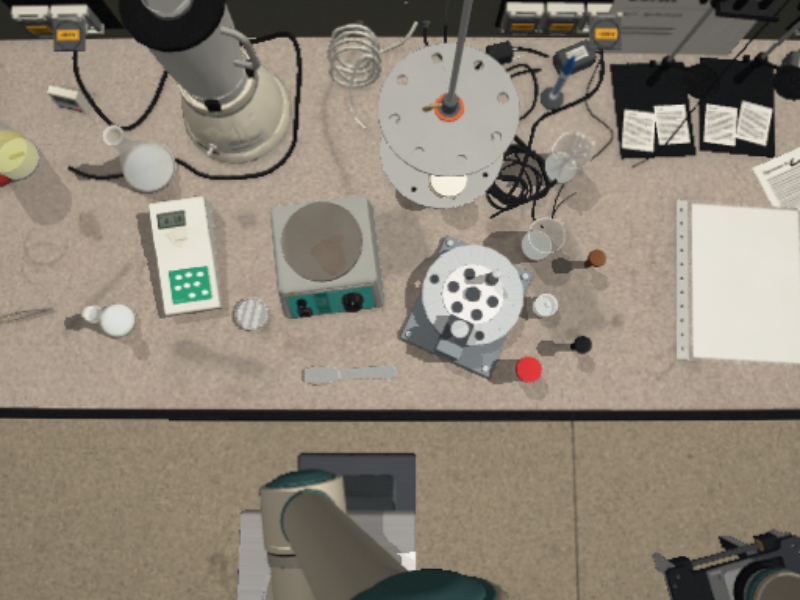

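The scene view (800×600) shows three pin-like heads:
- Steel pin in the bridge: scene (408,355), top (460,328).
- Black look-alike: scene (491,470), top (582,345).
- Brown look-alike: scene (588,432), top (597,258).

I choose the steel one standing in the bridge. The post is at scene (483,360), about 30° off the side opposite the bridge. I'll check both in one close crop.

```bash
python3 - <<'E'
import cv2
a=cv2.imread("pics/scene0.png")[200:290,225:345];b=cv2.imread("pics/top0.png")[145:250,245:385]
f=lambda i:cv2.resize(i,(400,300),interpolation=cv2.INTER_CUBIC)
cv2.imwrite("pics/crop.png",cv2.hconcat([f(a),f(b)]))
E
cat > h.py <<'E'
from plant import r, gripper_to, inverse_kinematics, vision, models, telemetry
import numpy as np, cv2
from scipy.spatial.transform import Rotation as R
A=np.array([.545,-.262])
def down(yaw):  # tool x at yaw (deg), z down
    q=(R.from_euler('z',yaw,degrees=True)*R.from_euler('x',180,degrees=True)).as_quat()
    return [q[3],q[0],q[1],q[2]]
def post(deg): t=np.radians(deg); return A+.045*np.array([np.cos(t),np.sin(t)])
n=np.array([.927,.375])   # from post towards finger
E
python3 - <<'E'
from h import *
p=post(-53)+.027*n
for y in (22,-158): print(inverse_kinematics([*p,.2],down(y)))
print(inverse_kinematics([.476,-.232,.15],down(22)))
E
```

```text
[-5.54043407e-01  4.12634277e-01  1.31347532e+00 -4.44089210e-16
  1.41548306e+00  6.32780485e-01]
[-0.55404341  0.41263428  1.31347532  0.          1.41548306 -2.50881217]
[-5.84951040e-01  2.47315853e-01  1.69325470e+00 -4.44089210e-16
  1.20102210e+00  6.01872851e-01]
```

View pics/crop.png

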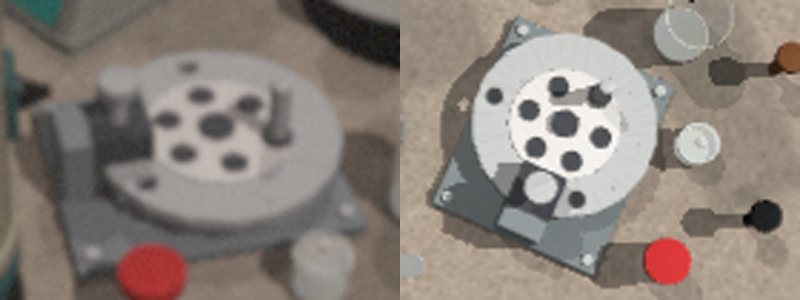

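The crop confirms the steel pin head in the bridge at (541,188). The ring holes are at (577,199) and (495,96), and the post is at (603,90). The nearer hole needs about 32° clockwise, so I'll push the post from -53° towards -85°.

```bash
python3 - <<'E'
from h import *
gripper_to(0.0,20)
p=post(-53)+.028*n
r.move_to([*p,.19],down(22))
r.move_l([*p,.085],vel=.1)
f0=telemetry.current_wrist_force(); print(telemetry.current_t(),np.round(f0,1),telemetry.current_opening())
hit=r.move_l([*(post(-53)+.008*n),.085],vel=.012,guard=2.5)
e=np.array(telemetry.current_ee_pos()); print("touch",hit,e,telemetry.current_t(),np.round(telemetry.current_wrist_force()-f0,1))
# contact: remaining offset gives the post angle
best=min(np.arange(-65,-40,.5),key=lambda a:abs((post(a)+.016*n-e[:2])@n)); print("angle",best)
off=e[:2]-(post(best)+.016*n)
for a in np.arange(best-4,best-46,-4):
    g=r.move_l([*(post(a)+.016*n+off),.085],vel=.010,guard=9)
    f=telemetry.current_wrist_force()-f0
    print(round(a,1),g,np.round(f,1),np.round(telemetry.current_ee_pos(),4),round(telemetry.current_t(),2))
    if g or np.linalg.norm(f[:2])>13: break
vision.snapshot("scene"); 
print([(np.round(d["at"],3),round(d["score"],2)) for d in models.mark_of("pin_head","scene")])
im=vision.snapshot("top");cv2.imwrite("pics/t1.png",cv2.resize(im[145:250,245:385,::-1],(560,420)))
E
```

```text
5.8417 [ 0.4 -0.4 -0.3] 0.00022988936978687245
touch True [ 0.58875137 -0.2911275   0.08470426] 6.8 [ 0.  -0.4  0.9]
angle -50.5
-54.5 False [ 3.9  3.2 -1.2] [ 0.5877 -0.2921  0.0847] 7.26
-58.5 False [ 5.1  2.6 -2. ] [ 0.5856 -0.2942  0.0847] 7.72
-62.5 False [ 5.6  2.7 -2.2] [ 0.5833 -0.2962  0.0848] 8.19
-66.5 False [ 6.2  0.2 -2. ] [ 0.5809 -0.298   0.0849] 8.66
-70.5 False [ 6.2  0.  -2.6] [ 0.5781 -0.2995  0.0849] 9.12
-74.5 False [ 7.  -0.4 -3.1] [ 0.5751 -0.3006  0.085 ] 9.59
-78.5 False [ 6.5 -1.1 -1.9] [ 0.5721 -0.3015  0.0852] 10.06
-82.5 False [ 6.5 -0.2 -1.4] [ 0.5688 -0.302   0.0853] 10.53
-86.5 False [ 5.  -0.4 -0.3] [ 0.5653 -0.3023  0.0853] 10.99
-90.5 False [ 8.6  1.  -2.6] [ 0.5645 -0.3025  0.0855] 11.46
-94.5 False [13.6 -0.2 -5.6] [ 0.5642 -0.3026  0.0855] 11.93
[(array([ 0.452, -0.454,  0.067]), 0.65), (array([ 0.477, -0.231,  0.093]), 0.49), (array([ 0.61 , -0.488,  0.067]), 0.49)]
```

The table stalled (13.6 N, no further motion) and the pin head reads z = 0.093, so the pin has dropped. Next I'll back off the post and press the pin.

```bash
python3 - <<'E'
from h import *
e=np.array(telemetry.current_ee_pos())
r.move_l([*(e[:2]+.012*n),e[2]],vel=.05)
r.move_l([*(e[:2]+.012*n),.17],vel=.15)
r.move_l([.4765,-.232,.17],vel=.15)
im=vision.snapshot("scene");cv2.imwrite("pics/s2.png",cv2.resize(im[190:300,215:355,::-1],(700,550)))
r.move_l([.4765,-.232,.125],vel=.1)
f0=telemetry.current_wrist_force()
g=r.move_l([.4765,-.232,.100],vel=.02,guard=30)
print(g,telemetry.current_ee_pos(),np.round(telemetry.current_wrist_force()-f0,1),telemetry.current_t())
E
```

```text
False [ 0.47661982 -0.23207457  0.10014946] [1.3 0.3 0.3] 16.3167
```

View pics/s2.png

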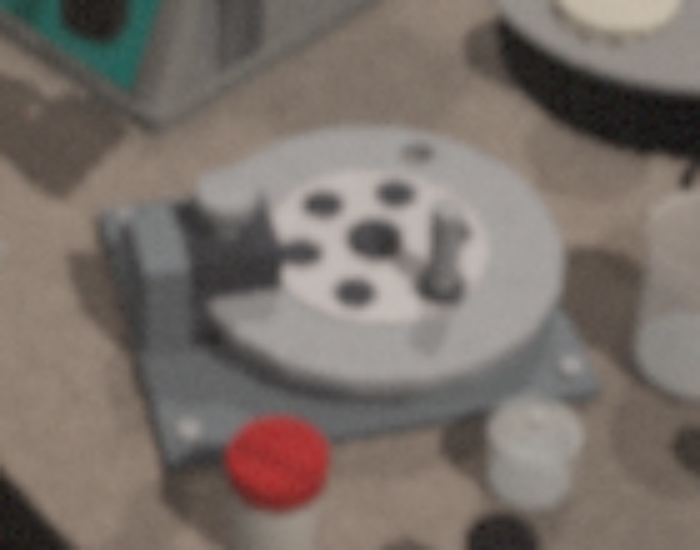

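The picture shows the table turned, but no gripper over the pin, and the press met no resistance even at z = 0.100. I'll look again.

```bash
python3 - <<'E'
from h import *
im=vision.snapshot("scene");cv2.imwrite("pics/s3.png",cv2.resize(im[:,:,::-1],(800,600)))
print([(np.round(d["at"],3),round(d["score"],2)) for d in models.mark_of("pin_head","scene")])
print(telemetry.current_ee_pos(),np.round(telemetry.current_wrist_force(),1),telemetry.current_joints(),telemetry.current_t())
E
```

```text
[(array([ 0.607, -0.484,  0.066]), 0.76), (array([ 0.453, -0.453,  0.066]), 0.68), (array([ 0.545, -0.259, -0.002]), 0.52), (array([ 0.477, -0.232,  0.094]), 0.43)]
[ 0.47657223 -0.23204428  0.10012726] [0.4 0.5 0.3] [-5.85165842e-01  2.93259254e-01  1.76515135e+00  1.14040109e-03
  1.08396972e+00  6.01419494e-01] 16.4167
```

View pics/s3.png

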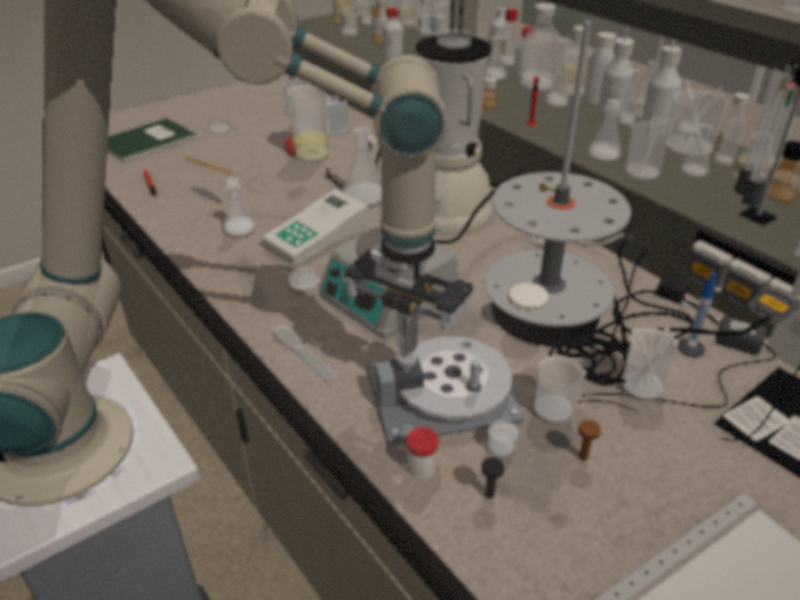

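```bash
cat >> h.py <<'E'
def proj(P,c="scene"):
    k=vision.get_calibration(c); q=k["orientation"]; Rm=R.from_quat([*q[1:],q[0]]).inv()
    K=np.array([[k["fx"],0,k["cx"]],[0,k["fy"],k["cy"]],[0,0,1.]])
    t=-Rm.apply(k["position"])
    return cv2.projectPoints(np.atleast_2d(np.array(P,float)),Rm.as_rotvec(),t,K,np.array(k["D"],float))[0][:,0]
E
python3 - <<'E'
from h import *
c0=np.array([225,200])
for n_,P in dict(tip=[.4766,-.232,.075],head94=[.4766,-.232,.094],head106=[.4766,-.232,.106],tcp=[.4766,-.232,.1],boreA=[.4766,-.232,.068],axis=[*A,.042]).items(): print(n_,np.round(proj(P)[0],1), np.round((proj(P)[0]-[215,190])*5))
im=cv2.imread("pics/s3.png"); im=cv2.resize(im,(512,384))
im=vision.snapshot("scene")[:,:,::-1]
cv2.imwrite("pics/s4.png",cv2.resize(im[190:300,215:355],(700,550),interpolation=cv2.INTER_CUBIC))
E
```

```text
tip [259.6 232.8] [223. 214.]
head94 [259.6 226.9] [223. 184.]
head106 [259.6 223. ] [223. 165.]
tcp [259.6 224.9] [223. 175.]
boreA [259.6 235. ] [223. 225.]
axis [288.8 238. ] [369. 240.]
```

View pics/s4.png

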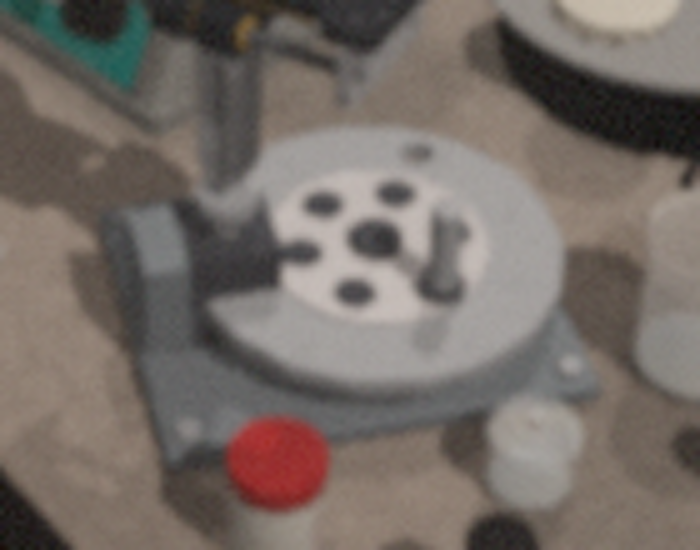

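The fingertip sits just at the head top, around crop (225,192), higher than the nominal 25 mm nose would put it. I'll go further down under guard and log the contact height.

```bash
python3 - <<'E'
from h import *
p=telemetry.current_ee_pos(); f0=telemetry.current_wrist_force(); z=.100
while z>.070:
    z-=.003
    g=r.move_l([.4765,-.232,z],vel=.015,guard=25)
    f=telemetry.current_wrist_force()-f0
    print(round(z,4),g,np.round(telemetry.current_ee_pos(),4),np.round(f,1),round(telemetry.current_t(),2))
    if g or f[2]>28: break
im=vision.snapshot("scene")[:,:,::-1]
cv2.imwrite("pics/s5.png",cv2.resize(im[190:300,215:355],(700,550),interpolation=cv2.INTER_CUBIC))
E
```

```text
0.097 False [ 0.4764 -0.2319  0.0968] [ 0.4 -0.6  0.2] 16.82
0.094 False [ 0.4772 -0.2324  0.0946] [ 0.5 -1.2  3.8] 17.17
0.091 False [ 0.4775 -0.2325  0.092 ] [ 0.9 -0.1  5.3] 17.52
0.088 False [ 0.4774 -0.2324  0.089 ] [1.2 0.2 5.5] 17.87
0.085 False [ 0.4774 -0.2322  0.0859] [ 0.  -0.2  5.9] 18.22
0.082 False [ 0.4774 -0.2321  0.0828] [0.8 0.5 4.9] 18.57
0.079 False [ 0.4776 -0.2322  0.0818] [-2.   2.  17.8] 18.92
0.076 True [ 0.4776 -0.232   0.0818] [-1.5 -0.3  5.3] 19.16
```

View pics/s5.png

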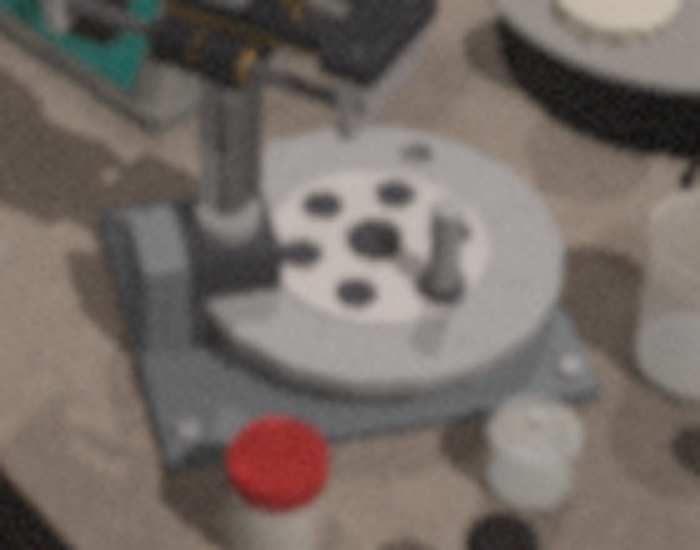

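Contact came at the head, followed by about 14 mm of travel at 5–6 N and then a hard stop, which matches the plunger. I'll lift clear and verify.

```bash
python3 - <<'E'
from h import *
r.move_l([.4765,-.232,.19],vel=.12)
r.move_l([.36,-.30,.22],vel=.2)
f=lambda i:cv2.resize(i,(400,300),interpolation=cv2.INTER_CUBIC)
a=vision.snapshot("scene")[:,:,::-1]
print("scene",[(np.round(d["at"],3),round(d["score"],2)) for d in models.mark_of("pin_head","scene")])
b=vision.snapshot("top")[:,:,::-1]
print("top",[(np.round(d["at"],3),round(d["score"],2)) for d in models.mark_of("pin_head","top")])
cv2.imwrite("pics/s6.png",cv2.hconcat([f(a[205:265,230:310]),f(b[145:250,245:385])]))
print(telemetry.current_t(),np.round(proj([[.4766,-.232,.08],[.4766,-.232,.094]]),1))
E
```

```text
scene [(array([ 0.453, -0.456,  0.069]), 0.82), (array([ 0.547, -0.266,  0.037]), 0.72), (array([ 0.608, -0.484,  0.06 ]), 0.56), (array([ 0.48 , -0.234,  0.078]), 0.44)]
top [(array([ 0.609, -0.487,  0.067]), 0.47), (array([ 0.472, -0.232,  0.08 ]), 0.41)]
21.3083 [[259.6 231.2]
 [259.6 226.9]]
```

View pics/s6.png

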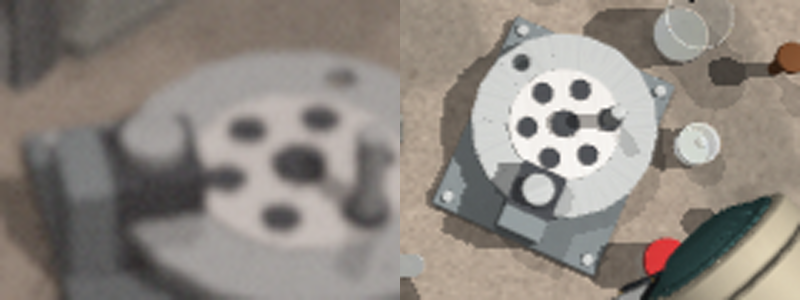

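The head is at crop (155,135), pixel (261,232), which matches z = 0.080 (231) rather than 0.094 (227). Both networks read 0.078–0.080, so the pin is home. The bystanders in this crop look unmoved; the arm partly hides the jar.

```bash
python3 -c "
from h import *
print(r.sign_off())"
```

```text
the job is handed in; nothing more can be done
None
```

The turntable is locked: I turned it about 32° clockwise until the pin dropped, then pressed the pin down until its head sat flat on the bridge, touched nothing else, and handed the job in at about 21 s.

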